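# Separate the stacked chemical jars into their spill dishes

### The job

Four chemical jars have been left stacked on the lab bench and must be stored apart. Take the stack down and stand each jar flat on the floor of the spill dish that has the colour of its lid. Keep the jars upright, set them down rather than dropping them, and leave the brown bottle and the glass flask where they stand.

Things in the scene. Friction and masses are not known exactly. Their poses are not given: they have to be found in the camera images.
- jar_blue: loose white plastic jar with blue lid and blue band: a plain upright cylinder, 68 mm in diameter, 46 mm high with its lid (top 14 mm, same diameter). At the start bottom of the stack; jars rest freely on one another, centred within 5 mm, lids seen from above as rings. Origin: centre of underside, z up its axis; yaw is of no account
- jar_yellow: loose white plastic jar with yellow lid and yellow band: a plain upright cylinder, 54 mm in diameter, 42 mm high with its lid (top 14 mm, same diameter). At the start second from the bottom, on the blue-lidded jar; jars rest freely on one another, centred within 5 mm, lids seen from above as rings. Origin: centre of underside, z up its axis; yaw is of no account
- jar_red: loose white plastic jar with red lid and red band: a plain upright cylinder, 41 mm in diameter, 38 mm high with its lid (top 14 mm, same diameter). At the start third from the bottom, on the yellow-lidded jar; jars rest freely on one another, centred within 5 mm, lids seen from above as rings. Origin: centre of underside, z up its axis; yaw is of no account
- jar_green: loose white plastic jar with green lid and green band: a plain upright cylinder, 30 mm in diameter, 36 mm high with its lid (top 14 mm, same diameter). At the start top of the stack, on the red-lidded jar; jars rest freely on one another, centred within 5 mm, lids seen from above as rings. Origin: centre of underside, z up its axis; yaw is of no account
- dish_blue: low round open blue plastic spill dish, fixed to the bench: outer diameter 98 mm, inner diameter 90 mm, floor 3 mm thick, rim 8 mm high above the bench. Origin: centre of its underside at bench height; z up
- dish_yellow: low round open yellow plastic spill dish, fixed to the bench: outer diameter 84 mm, inner diameter 76 mm, floor 3 mm thick, rim 8 mm high above the bench. Origin: centre of its underside at bench height; z up
- dish_red: low round open red plastic spill dish, fixed to the bench: outer diameter 71 mm, inner diameter 63 mm, floor 3 mm thick, rim 8 mm high above the bench. Origin: centre of its underside at bench height; z up
- dish_green: low round open green plastic spill dish, fixed to the bench: outer diameter 60 mm, inner diameter 52 mm, floor 3 mm thick, rim 8 mm high above the bench. Origin: centre of its underside at bench height; z up
- amber_bottle: bystander: loose closed brown reagent bottle with a black cap, 42 mm in diameter, 85 mm high, standing near the robot; origin at the centre of its underside
- flask: bystander: loose clear glass conical flask, 72 mm in diameter at the foot, 34 mm at the top, 110 mm high, standing beyond the dishes; origin at the centre of its underside
Things that resemble listed ones, but are neither listed nor needed, are in the scene too. Of the things like the dish_yellow, leave any that is black; of the rest the larger one is meant. Of the things that look like the dish_green, the smaller one is meant.

How it is judged:
By the outcome, as a careful person would: the job done as asked, in the order asked, and still so for the second after the job is handed in, with the robot touching nothing.
It also fails if it takes over 115 s, if anything falls off the work surface, if the arm or the gripper's body presses on something with over 40 N, if the wrist force passes 120 N, or if a joint passes its speed limit or range.

### The arm

A 6-joint arm with a two-finger parallel gripper is mounted at the origin on the work surface. World frame = base frame: x ahead of the robot, y to its left, z up, the work surface at z = 0. Lengths are in m, angles in rad, forces in N, time in s.
With the tool pointing down it reaches from about 0.35 to 0.775 m from the base axis. Payload 7.3 kg.
Tool frame: the origin (TCP) lies at the very end of the fingers, on their centre line; the grasp point (between the pads) lies 19 mm behind it; z points along the fingers, y is the direction in which the jaws open and shut (so a half turn about z gives the same grasp; the last joint's range is limited). The gripper opens to 92 mm and grips with 3 to 60 N. Pads are 19 mm wide; open, the fingers measure 130 mm over their backs; the gripper's body (75 mm by 190 mm) begins 47 mm behind the grasp point.
Start: joints at [1.155, 0.342, 1.524, -0, 1.275, -0.146], TCP at [0.14, 0.506, 0.227] pointing down, gripper open.
Joint ranges: [-2.53, 2.53], [-0.77, 2.02], [0.04, 2.7], [-1, 4.14], [0.28, 2.66], [-3.11, 3.11]. Speed limits (rad/s): [2.57, 2.57, 3.14, 3.14, 3.14, 3.14].

### API

Orientations are given as [roll, pitch, yaw] about the fixed x, y, z axes, in that order (R = Rz(yaw) Ry(pitch) Rx(roll)).
In Python, from cell import observe, read_camera, camera_info, hand_in gives the robot as it stands.
- The arm moves only by the tool jog_arm, never from a script. Its argument "rows" is one flat list of numbers, 5 for each row, row after row: the finger opening in mm, from 0 to 91.8, then the shift along the tool's x, y, z in mm, then the turn about the tool's z in degrees. In form: [gripper, tx, ty, tz, roll, gripper, tx, ty, tz, roll, ...]. A call has 1 to 20 rows; each row shifts and turns the commanded pose from where the row before left it, along the tool's axes as they then stand; what a row does not reach is not made up. A row lasts 1/10 s, in which the tool goes at most 50 mm and 8.59 degrees, less where a joint would pass 70% of its speed; a pose out of reach is approached as far as the arm can. A call with a gripper value outside its range is refused whole. The fingers move at their own pace and stop on an object; "grip_force" is the grip in N (left out, the last holds). Time passes only in rows, so rows that do not move let the fingers close. It gives the time, the measured TCP pose, the force and the opening at its end, in the units of the state.
- observe(): the state, without advancing time (a new reading comes with each control period).
- read_camera(name): name is "side" or "top"; returns (picture, depth): 400x640x3 uint8, red, green, blue; 400x640 float32, m along the optical axis (not along the pixel's ray), 0 where there is no reading.
- camera_info(name): a dict with "fx", "fy", "cx", "cy" (pixels), "extrinsics" (4x4, takes a point from camera to world coordinates). Camera axes: x right, y up, looking along -z (the intrinsics and any distortion apply to the point x, -y, -z); pixel columns grow to the right and rows downward; lengths in m; the calibration is good to about 2 mm. A picture is of the moment at which its call begins. camera_info takes no time and is no camera call.
- hand_in(): hands the job in, once; it reports no verdict.
The state is a dict: "time": time; "qpos": joint angles; "qvel": joint speeds; "joint_efforts": joint torques, N m; "tool_pos": TCP position; "tool_rot": TCP orientation; "contact_force": force on the tool from outside, world axes, zero at the start; "torque": the same for the moment, N m; "opening": finger opening in m.
Only numpy, scipy, OpenCV 4.12 (cv2) and the standard library are available. Lean on these libraries where they do the work, as an engineer would, in place of code of your own. Each camera call takes 0.05 s, during which the arm holds its last target. There are 200 camera calls.

## Working session

There is one attempt and no reset: what is moved stays moved. The work goes in short steps, Python scripts to look and compute and a tool call to move; the robot and the scene stay as the last step left them, time stands still between calls to the robot, and variables do not carry over. Pictures are saved under pics/ and viewed, about 12 in all and at most 16, crops included, and the job is handed in when it is done.

Besides the shell and the picture viewer there is one more tool, called after "Request:" as name(argument=value, ...) on one line, values as JSON. jog_arm: Moves the arm, as the interface text tells. Its arguments: {"type":"object","properties":{"rows":{"type":"array","items":{"type":"number"}},"grip_force":{"type":"number"}},"required":["rows"]}

```bash
mkdir -p pics; cat > h.py <<'E'
import numpy as np, cv2
from cell import observe, read_camera, camera_info, hand_in
def ray(name,uv):
    c=camera_info(name); E=np.array(c["extrinsics"])
    uv=np.atleast_2d(uv).astype(float)
    d=np.c_[(uv[:,0]-c["cx"])/c["fx"],-(uv[:,1]-c["cy"])/c["fy"],-np.ones(len(uv))]
    return E[:3,3], d@E[:3,:3].T
def onz(name,uv,z):
    o,d=ray(name,uv); t=(z-o[2])/d[:,2]; return o+d*t[:,None]
def save(name,fn):
    p,d=read_camera(name); cv2.imwrite(fn,p[...,::-1]); return p,d
E
python3 - <<'E'
from h import *
for n in("top","side"):
    p,d=save(n,f"pics/{n}0.png"); np.savez(f"{n}0.npz",p=p,d=d); print(n,camera_info(n))
print(observe())
E
```

```text
top {'fx': 479.2681196106277, 'fy': 479.2681196106277, 'cx': 323.0424477365602, 'cy': 204.84298940021887, 'extrinsics': array([[-0.01045377,  0.99748744, -0.07006806,  0.52470339],
       [-0.99976805, -0.0091067 ,  0.01951716, -0.03432176],
       [ 0.01883004,  0.07025584,  0.99735127,  1.23321944],
       [ 0.        ,  0.        ,  0.        ,  1.        ]])}
side {'fx': 484.5190606027207, 'fy': 484.5190606027207, 'cx': 319.15754076935605, 'cy': 202.69776479134893, 'extrinsics': array([[ 0.93066101,  0.17589673, -0.32082772,  0.26462279],
       [-0.36508126,  0.50443436, -0.7824715 , -0.81273822],
       [ 0.02420235,  0.84534391,  0.53367399,  0.65227213],
       [ 0.        ,  0.        ,  0.        ,  1.        ]])}
{'time': 0.1, 'qpos': array([ 1.15501998e+00,  3.42674435e-01,  1.52489183e+00,  2.82486690e-06,
        1.27534065e+00, -1.46000538e-01]), 'qvel': array([ 0.00114205, -0.00036225, -0.00324234, -0.00108026,  0.00186469,
        0.00015866]), 'joint_efforts': array([ 2.62382426e-03, -4.32003951e+01, -2.44700164e+01,  7.19209132e-02,
        5.25336585e-02, -6.85046984e-05]), 'tool_pos': array([0.13976355, 0.50571142, 0.22611368]), 'tool_rot': array([-3.14029276e+00, -1.93875108e-04,  2.87181589e+00]), 'contact_force': array([0.16182715, 0.08248031, 0.47279997]), 'torque': array([ 0.01749832,  0.01767574, -0.02601195]), 'opening': 0.0917538944489425}
```

View pics/top0.png

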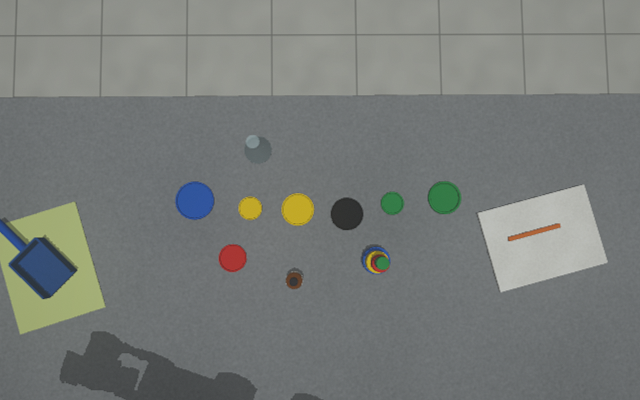

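View pics/side0.png

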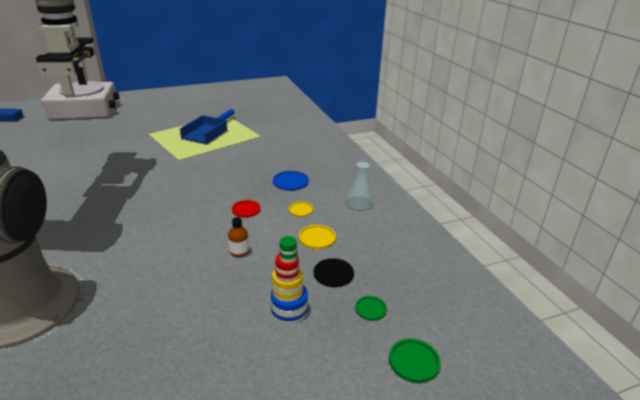

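The top view shows the blue dish at (195,200), yellow at (297,209) with a smaller decoy at (250,208), black at (347,213), small green at (392,203) with a larger decoy at (444,198), and red at (232,257). The stack is at (376,260), the bottle at (294,279) and the flask at (258,148). The side view shows the stack at about (289,280).

```bash
cat >> h.py <<'E'
H={"red":[(0,6),(174,180)],"yellow":[(18,32)],"green":[(45,85)],"blue":[(105,125)]}
def mask(p,col,smin=110,vmin=40):
    hsv=cv2.cvtColor(p,cv2.COLOR_RGB2HSV); m=np.zeros(p.shape[:2],bool)
    for a,b in H[col]: m|=(hsv[...,0]>=a)&(hsv[...,0]<=b)
    return (m&(hsv[...,1]>smin)&(hsv[...,2]>vmin)).astype(np.uint8)
def blobs(p,col,amin=25):
    n,l,s,c=cv2.connectedComponentsWithStats(mask(p,col))
    return [(s[i][4],c[i],s[i][:4],l==i) for i in range(1,n) if s[i][4]>amin]
E
python3 - <<'E'
from h import *
np.set_printoptions(precision=4,suppress=True)
for n in("top","side"):
    p=np.load(n+"0.npz")["p"]
    for c in H:
        for a,ct,bb,l in blobs(p,c):
            print(n,c,a,ct.round(1),bb,onz(n,ct,.006)[0])
d=np.load("top0.npz")["d"]; print(d[255:268:2,366:390:3])
E
```

```text
top red 602 [232.1 257.7] [219 244  28  28] [0.4785 0.174  0.006 ]
top red 69 [375.7 264.6] [371 255  15  17] [ 0.4569 -0.1911  0.006 ]
top yellow 833 [297.3 208.9] [281 193  33  33] [0.601  0.0077 0.006 ]
top yellow 433 [249.8 207.7] [238 196  24  24] [0.6053 0.1292 0.006 ]
top yellow 145 [372.4 259.6] [366 251  22  22] [ 0.4696 -0.1829  0.006 ]
top green 820 [444.1 197.3] [428 182  33  32] [ 0.6276 -0.3711  0.006 ]
top green 394 [391.9 202.8] [381 192  23  22] [ 0.6146 -0.2357  0.006 ]
top green 129 [382.1 262.6] [376 257  14  12] [ 0.4619 -0.2075  0.006 ]
top blue 1144 [194.2 200.2] [175 182  39  38] [0.6259 0.271  0.006 ]
top blue 1922 [ 38.2 263.1] [  0 220  74  79] [0.4706 0.6603 0.006 ]
top blue 127 [373.7 254.7] [362 247  28  27] [ 0.4821 -0.1864  0.006 ]
side red 430 [245.5 208.3] [231 200  30  18] [0.4741 0.1704 0.006 ]
side red 234 [285.5 263.8] [275 253  24  18] [ 0.5002 -0.0635  0.006 ]
side red 102 [286.7 275. ] [276 270  22   9] [ 0.4916 -0.0979  0.006 ]
side yellow 28 [86.6 52.5] [83 50  7  7] [0.102  1.7286 0.006 ]
side yellow 307 [300.6 208.6] [288 201  26  16] [0.6
[... 663 characters left out ...]
06 ]
side blue 979 [205.6 127.4] [181 109  53  35] [0.4708 0.6866 0.006 ]
side blue 583 [290.4 180.1] [273 171  36  20] [0.6216 0.2662 0.006 ]
side blue 387 [290.6 301.5] [271 286  37  25] [ 0.4748 -0.1723  0.006 ]
side blue 133 [288.9 316.2] [271 308  37  13] [ 0.4599 -0.207   0.006 ]
[[1.1829 1.144  1.1455 1.1282 1.1069 1.1062 1.1046 1.1876]
 [1.1657 1.1452 1.1405 1.1068 1.0838 1.0656 1.07   1.1032]
 [1.1582 1.1413 1.1226 1.1059 1.0643 1.0667 1.0677 1.0711]
 [1.1475 1.1404 1.1091 1.0919 1.0671 1.0673 1.0667 1.0712]
 [1.158  1.1405 1.1038 1.0893 1.0702 1.0698 1.069  1.0693]
 [1.1693 1.1362 1.1151 1.1047 1.0685 1.0692 1.0686 1.067 ]
 [1.1802 1.1374 1.1271 1.1051 1.0743 1.0686 1.0724 1.0684]]
```

```bash
python3 - <<'E'
import cv2,numpy as np
a=cv2.imread("pics/top0.png")[235:295,350:410]; b=cv2.imread("pics/side0.png")[230:325,255:325]
cv2.imwrite("pics/c0.png",np.hstack([cv2.resize(a,(400,400),interpolation=0),cv2.resize(b,(295,400),interpolation=0)]))
E
```

```text
(no output)
```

View pics/c0.png

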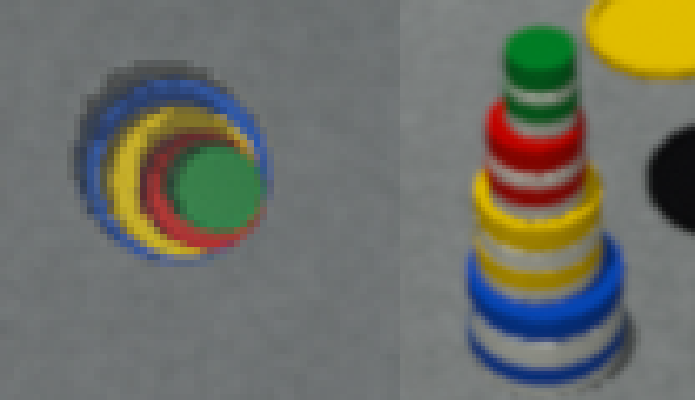

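The crop confirms the stack order: green, red, yellow, blue. The two cameras disagree by about 4 mm on the dishes, so I'll average them and use the first placement to calibrate the bias.

```bash
python3 - <<'E'
from h import *
np.set_printoptions(precision=4,suppress=True)
for n,ct in(("top",(382.1,262.6)),("side",(287.7,243.2))):
    print(n,onz(n,ct,.155))
print(onz("side",(286.9,269),.113), onz("side",(288,309),.012), onz("side",(290.6,301.5),.035))
for n,uv in (("top",(294,279)),("top",(252,142))): print(onz(n,uv,.08 if uv[0]>260 else .11))
E
```

```text
top [[ 0.4694 -0.1865  0.155 ]]
side [[ 0.4663 -0.1857  0.155 ]]
[[ 0.4591 -0.2016  0.113 ]] [[ 0.4622 -0.195   0.012 ]] [[ 0.4654 -0.201   0.035 ]]
[[0.4291 0.0142 0.08  ]]
[[0.7541 0.1102 0.11  ]]
```

Request:
jog_arm(rows=[91.8,0,0,-17,-7.75,91.8,0,0,-17,-7.75,91.8,-38.8,-25.7,0,0,91.8,-38.8,-25.7,0,0,91.8,-38.8,-25.7,0,0,91.8,-38.8,-25.7,0,0,91.8,-38.8,-25.7,0,0,91.8,-38.8,-25.7,0,0,91.8,-38.8,-25.7,0,0,91.8,-38.8,-25.7,0,0,91.8,-1.8,-48,0,0,91.8,-1.8,-48,0,0,91.8,-1.8,-48,0,0,91.8,-1.8,-48,0,0,91.8,-1.8,-48,0,0,91.8,-1.8,-48,0,0,91.8,-1.8,-48,0,0,91.8,-1.8,-48,0,0,91.8,-1.8,-48,0,0,91.8,-1.8,-48,0,0])

```text
time: 2.1
tool_pos: [0.4683, -0.1812, 0.2605]
tool_rot: [3.141, -0.0, -3.141]
contact_force: [1.1, 0.3, -0.1]
opening: 0.0917
```

Request:
jog_arm(rows=[55,0,0,0,0,55,0,0,0,0,55,0,0,30,0,55,0,0,30,0,55,0,0,30,0,55,0,0,20,0,55,0,0,12,0,55,0,0,0,0,55,0,0,0,0], grip_force=12)

```text
time: 3.0
tool_pos: [0.4691, -0.1782, 0.1391]
tool_rot: [3.141, 0.0, -3.139]
contact_force: [0.9, -0.2, 0.1]
opening: 0.0547
```

```bash
python3 - <<'E'
from h import *
p,d=save("side","pics/s1.png"); q,_=save("top","pics/t1.png")
cv2.imwrite("pics/c1.png",np.hstack([cv2.resize(p[180:330,220:360,::-1],(420,450)),cv2.resize(q[220:300,330:410,::-1],(380,450))]))
o=observe();print(o["tool_pos"],o["opening"])
E
```

```text
[ 0.46944569 -0.17890474  0.13972003] 0.054584613308693734
```

View pics/c1.png

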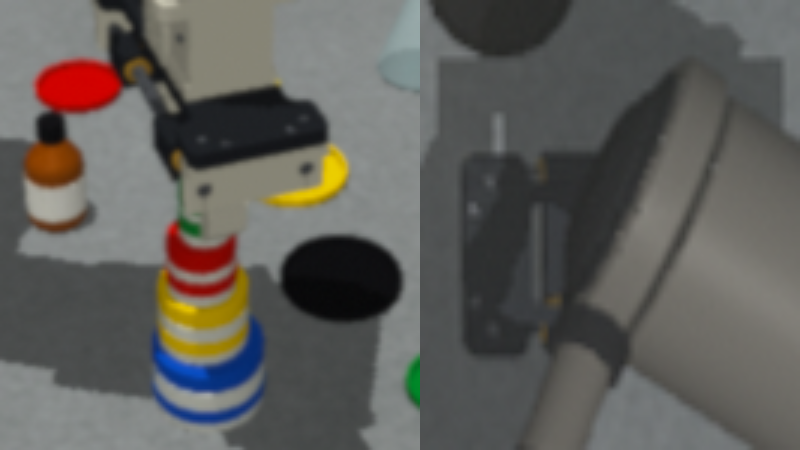

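The side crop shows the fingers around the green jar at about (195,210), with the tool about 7 mm too far in +y. I'll correct that and then close.

Request:
jog_arm(rows=[55,0,-3.5,0,0,55,0,-3.5,0,0,55,0,0,0,0,40,0,0,0,0,28,0,0,0,0,20,0,0,0,0,20,0,0,0,0,20,0,0,0,0,20,0,0,0,0], grip_force=12)

```text
time: 4.0
tool_pos: [0.4688, -0.1863, 0.1387]
tool_rot: [3.141, -0.0, -3.141]
contact_force: [-0.0, 0.4, 0.8]
opening: 0.0297
```

Request:
jog_arm(rows=[20,0,0,-10,0,20,0,0,-20,0,20,0,0,-20,0,20,0,0,-10,0,20,0,0,0,0,20,-28,-10,0,0,20,-28,-10,0,0,20,-28,-10,0,0,20,-28,-10,0,0,20,-28,-10,0,0,20,-3,-1,0,0,20,0,0,0,0,20,0,0,40,0,20,0,0,40,0,20,0,0,40,0,20,0,0,25,0,20,0,0,15,0,20,0,0,0,0,20,0,0,0,0])

```text
time: 5.9
tool_pos: [0.6122, -0.2374, 0.04]
tool_rot: [-3.141, 0.001, -3.141]
contact_force: [0.5, -0.1, -0.2]
opening: 0.0297
```

```bash
python3 - <<'E'
from h import *
p,d=save("side","pics/s2.png"); q,_=save("top","pics/t2.png")
for n,i in(("top",q),("side",p)):
  for c in("green","red"):
    for a,ct,bb,l in blobs(i,c): print(n,c,a,ct.round(1),bb,onz(n,ct,.046)[0].round(4),onz(n,ct,.113)[0].round(4))
cv2.imwrite("pics/c2.png",np.hstack([cv2.resize(p[200:340,240:430,::-1],(540,400)),cv2.resize(q[190:280,340:420,::-1],(260,400))]))
o=observe();print(o["tool_pos"],o["opening"])
E
```

```text
top red 601 [232.1 257.7] [219 244  28  28] [0.48   0.1673 0.046 ] [0.4825 0.1559 0.113 ]
side green 71 [368.1 288.5] [365 282   8  13] [ 0.6063 -0.2283  0.046 ] [ 0.5685 -0.2929  0.113 ]
side green 506 [369.9 309.7] [355 295  32  26] [ 0.5851 -0.2781  0.046 ] [ 0.5497 -0.3372  0.113 ]
side green 1809 [414.1 360. ] [389 338  52  45] [ 0.6013 -0.3998  0.046 ] [ 0.5641 -0.4454  0.113 ]
side red 431 [245.5 208.3] [231 200  30  18] [0.4611 0.1095 0.046 ] [0.4394 0.0075 0.113 ]
side red 401 [286.3 260.5] [275 251  24  20] [ 0.4903 -0.1009  0.046 ] [ 0.4653 -0.1796  0.113 ]
side red 101 [286.4 275. ] [275 269  23  10] [ 0.477  -0.1419  0.046 ] [ 0.4535 -0.216   0.113 ]
[ 0.6128277  -0.23773453  0.04079534] 0.029607306908681002
```

View pics/c2.png

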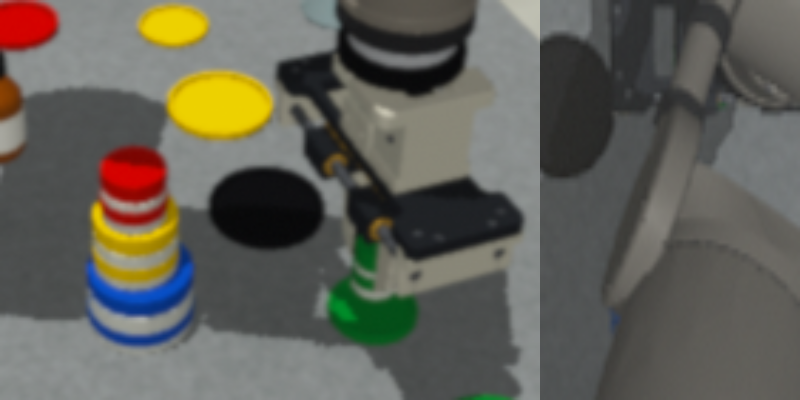

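The green jar hangs over the green dish at (370,300), held level. I'll lower it.

Request:
jog_arm(rows=[20,0,0,12,0,20,0,0,6,0,20,0,0,3,0,20,0,0,2,0,20,0,0,1,0,20,0,0,0,0,20,0,0,0,0])

```text
time: 6.7
tool_pos: [0.6117, -0.2371, 0.0157]
tool_rot: [3.141, -0.0, -3.141]
contact_force: [-2.9, 1.8, 7.3]
opening: 0.0297
```

Request:
jog_arm(rows=[34,0,0,0,0,50,0,0,0,0,50,0,0,0,0,60,0,0,-10,0,60,0,0,-40,0,60,0,0,-45,0,60,0,0,-45,0,60,0,0,-35,0,60,0,0,0,0])

```text
time: 7.6
tool_pos: [0.6144, -0.2385, 0.1971]
tool_rot: [-3.136, 0.011, -3.141]
contact_force: [0.9, -0.2, -0.3]
opening: 0.0598
```

```bash
python3 - <<'E'
from h import *
p,d=save("side","pics/s3.png"); q,_=save("top","pics/t3.png")
for n,i in(("top",q),("side",p)):
  for c,z in(("green",.032),("red",.119),("yellow",.081),("blue",.039)):
    for a,ct,bb,l in blobs(i,c):
      r=onz(n,ct,z)[0]
      if r[1]<-.1: print(n,c,a,ct.round(1),bb,r.round(4))
cv2.imwrite("pics/c3.png",np.hstack([cv2.resize(p[200:340,240:430,::-1],(540,400)),cv2.resize(q[190:280,340:420,::-1],(260,400))]))
o=observe();print(o["tool_pos"],o["opening"])
E
```

```text
side green 604 [370.9 305.3] [355 289  32  32] [ 0.5992 -0.2566  0.032 ]
side green 1805 [414.2 360. ] [389 338  52  45] [ 0.6091 -0.3903  0.032 ]
side red 391 [286.5 260.7] [275 251  24  20] [ 0.4632 -0.1871  0.119 ]
side red 101 [286.6 275. ] [276 270  22   9] [ 0.4517 -0.2228  0.119 ]
side yellow 314 [287.4 281.2] [272 269  32  21] [ 0.4612 -0.1968  0.081 ]
side yellow 145 [287.1 294.2] [272 287  31  12] [ 0.4505 -0.2279  0.081 ]
side blue 400 [290.4 301.3] [270 286  39  25] [ 0.464  -0.2043  0.039 ]
side blue 130 [289.1 316.2] [272 308  36  13] [ 0.4503 -0.2383  0.039 ]
[ 0.61207614 -0.23730343  0.19099491] 0.06015137529750217
```

View pics/c3.png

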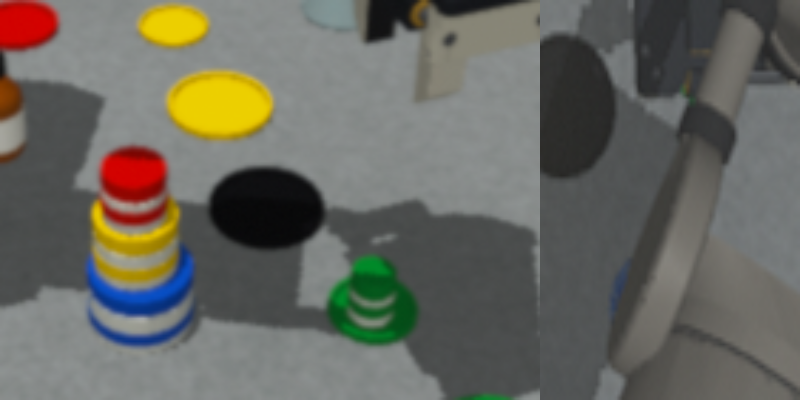

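The green jar stands in the green dish at crop (372,290). The red jar is next.

Request:
jog_arm(rows=[65,29.4,10,0,0,65,29.4,10,0,0,65,29.4,10,0,0,65,29.4,10,0,0,65,29.4,10,0,0,65,0,0,0,0,65,0,0,0,0,65,0,0,30,0,65,0,0,30,0,65,0,0,20,0,65,0,0,9,0,65,0,0,0,0,65,0,0,0,0])

```text
time: 9.0
tool_pos: [0.4656, -0.1877, 0.1011]
tool_rot: [-3.141, 0.001, -3.141]
contact_force: [0.3, 0.9, 0.3]
opening: 0.0649
```

Request:
jog_arm(rows=[50,0,0,0,0,42,0,0,0,0,30,0,0,0,0,30,0,0,0,0,30,0,0,0,0,30,0,0,-10,0,30,0,0,-20,0,30,0,0,-20,0,30,0,0,-20,0,30,0,0,0,0], grip_force=15)

```text
time: 10.0
tool_pos: [0.4662, -0.1881, 0.1736]
tool_rot: [-3.139, 0.005, -3.141]
contact_force: [-0.4, 0.1, -0.6]
opening: 0.0409
```

Request:
jog_arm(rows=[30,-1.2,20,0,0,30,-1.2,40,0,0,30,-1.2,40,0,0,30,-1.2,40,0,0,30,-1.2,40,0,0,30,-1.2,40,0,0,30,-1.2,40,0,0,30,-1.2,40,0,0,30,-1.2,40,0,0,30,0,20,0,0,30,0,0,0,0,30,0,0,0,0,30,0,0,40,0,30,0,0,40,0,30,0,0,30,0,30,0,0,15,0,30,0,0,0,0,30,0,0,0,0])

```text
time: 11.8
tool_pos: [0.4757, 0.1717, 0.046]
tool_rot: [-3.142, -0.0, 3.141]
contact_force: [0.9, 0.4, -0.8]
opening: 0.0407
```

```bash
python3 - <<'E'
from h import *
p,d=save("side","pics/s4.png"); q,_=save("top","pics/t4.png")
for n,i in(("top",q),("side",p)):
  for c,z in(("green",.032),("red",.008),("yellow",.081),("blue",.039)):
    for a,ct,bb,l in blobs(i,c):
      r=onz(n,ct,z)[0]
      if r[1]<-.1 or c=='red': print(n,c,a,ct.round(1),bb,r.round(4))
cv2.imwrite("pics/c4.png",cv2.resize(p[130:330,170:430,::-1],(780,600)))
o=observe();print(o["tool_pos"],o["opening"])
E
```

```text
top green 819 [444.1 197.3] [428 182  33  32] [ 0.6254 -0.364   0.032 ]
top green 376 [392.1 202.7] [381 192  23  22] [ 0.6129 -0.2319  0.032 ]
top yellow 396 [376.7 261.5] [366 251  23  22] [ 0.4683 -0.184   0.081 ]
top blue 124 [373.7 254.6] [363 247  27  27] [ 0.4835 -0.1823  0.039 ]
side green 602 [370.8 305.5] [355 290  32  31] [ 0.5987 -0.2571  0.032 ]
side green 1798 [414.2 360.1] [389 338  52  45] [ 0.6091 -0.3905  0.032 ]
side red 400 [245.7 209.2] [231 201  30  17] [0.473  0.1632 0.008 ]
side yellow 653 [287.1 276.5] [272 264  31  26] [ 0.4646 -0.1849  0.081 ]
side yellow 144 [287.2 294.2] [273 287  30  12] [ 0.4506 -0.2281  0.081 ]
side blue 388 [290.6 301.5] [271 286  37  25] [ 0.464 -0.205  0.039]
side blue 131 [289.  316.2] [271 308  37  13] [ 0.4501 -0.2381  0.039 ]
[0.47628686 0.17226778 0.04686481] 0.04091360685823855
```

View pics/c4.png

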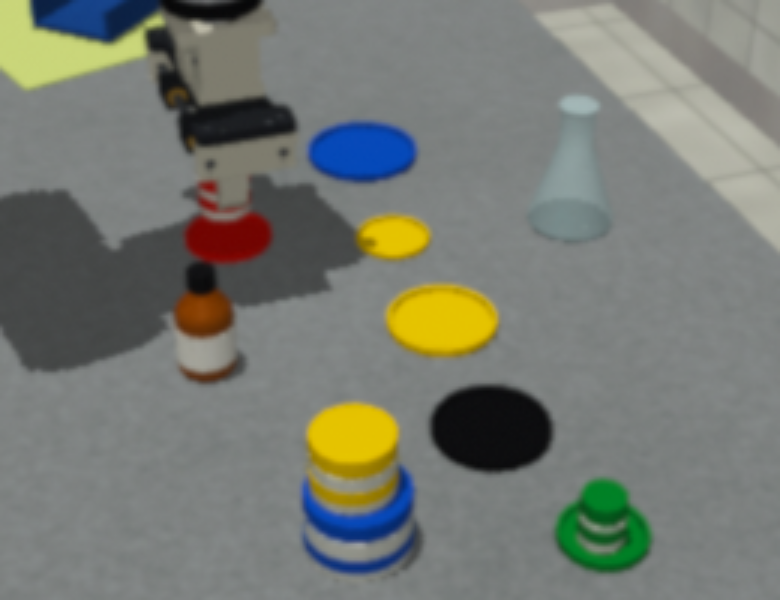

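The red jar hangs over the red dish at crop (228,215) and looks level. The stack now shows yellow on blue.

Request:
jog_arm(rows=[30,0,0,15,0,30,0,0,8,0,30,0,0,4,0,30,0,0,2,0,30,0,0,1,0,30,0,0,0,0,30,0,0,0,0])

```text
time: 12.6
tool_pos: [0.4756, 0.1727, 0.0162]
tool_rot: [3.141, 0.001, -3.141]
contact_force: [-0.7, -1.3, 3.6]
opening: 0.0404
```

Request:
jog_arm(rows=[30,0,0,0.5,0,45,0,0,0,0,60,0,0,0,0,60,0,0,0,0,60,0,0,-10,0,60,0,0,-40,0,60,0,0,-45,0,80,0,0,-30,0,80,1,-20,0,0,80,1,-40,0,0,80,1,-40,0,0,80,1,-40,0,0,80,1,-40,0,0,80,1,-40,0,0,80,1,-40,0,0,80,1,-40,0,0,80,1,-40,0,0,80,0,-17,0,0])

```text
time: 14.4
tool_pos: [0.4665, -0.1876, 0.1409]
tool_rot: [-3.14, 0.001, 3.14]
contact_force: [0.3, 0.7, 0.8]
opening: 0.08
```

Request:
jog_arm(rows=[80,0,0,0,0,80,0,0,0,0,80,0,0,0,0])

```text
time: 14.7
tool_pos: [0.4665, -0.1832, 0.1404]
tool_rot: [3.141, -0.0, -3.14]
contact_force: [0.2, 0.8, 0.1]
opening: 0.0799
```

Request:
jog_arm(rows=[80,0,-0.5,30,0,80,0,-0.5,30,0,80,0,0,12,0,80,0,0,6,0,80,0,0,0,0,80,0,0,0,0,65,0,0,0,0,55,0,0,0,0,45,0,0,0,0,45,0,0,0,0,45,0,0,0,0], grip_force=20)

```text
time: 15.8
tool_pos: [0.4667, -0.1854, 0.0625]
tool_rot: [-3.142, 0.0, -3.141]
contact_force: [-0.5, 0.8, 3.3]
opening: 0.0533
```

Request:
jog_arm(rows=[45,0,0,-10,0,45,0,0,-20,0,45,0,0,-20,0,45,0,0,-10,0,45,-22,31,0,0,45,-22,32,0,0,45,-22,32,0,0,45,-22,32,0,0,45,-22,32,0,0,45,-22,32,0,0,45,0,0,0,0,45,0,0,0,0,45,0,0,35,0,45,0,0,30,0,45,0,0,10,0,45,0,0,0,0,45,0,0,0,0])

```text
time: 17.5
tool_pos: [0.5991, 0.005, 0.0484]
tool_rot: [-3.141, 0.002, 3.141]
contact_force: [0.9, -0.2, 0.3]
opening: 0.0534
```

```bash
python3 - <<'E'
from h import *
p,d=save("side","pics/s5.png"); q,_=save("top","pics/t5.png")
for n,i in(("top",q),("side",p)):
  for c,z in(("blue",.039),("red",.034)):
    for a,ct,bb,l in blobs(i,c):
      r=onz(n,ct,z)[0]
      if abs(r[1])<.2: print(n,c,a,ct.round(1),bb,r.round(4))
cv2.imwrite("pics/c5.png",cv2.resize(p[130:330,170:430,::-1],(780,600)))
o=observe();print(o["tool_pos"],o["opening"])
E
```

```text
top blue 593 [376. 260.] [362 247  28  27] [ 0.4701 -0.1877  0.039 ]
top red 538 [230.8 257.5] [219 244  25  28] [0.4801 0.1724 0.034 ]
side blue 928 [288.9 294.9] [271 280  37  31] [ 0.4666 -0.1879  0.039 ]
side red 473 [245.3 205.3] [231 192  30  26] [0.4678 0.1404 0.034 ]
[0.59952789 0.00534637 0.04894585] 0.053800567405740296
```

View pics/c5.png

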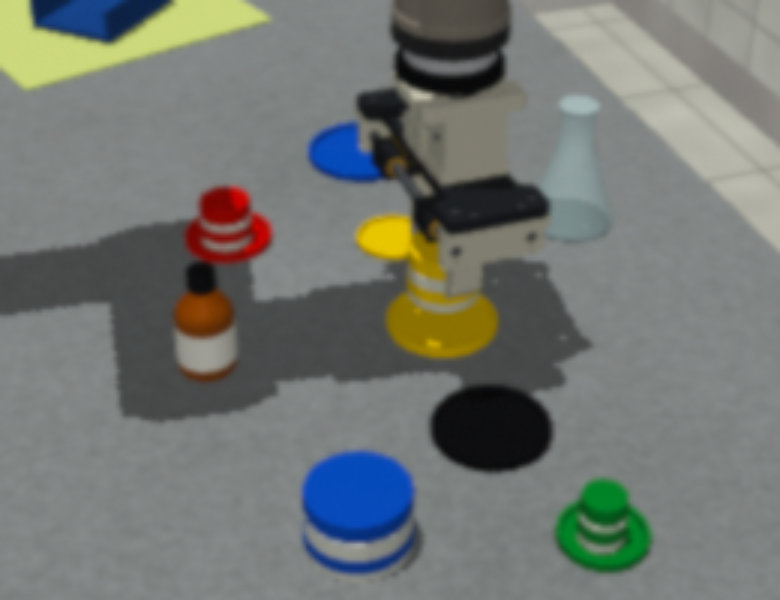

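The red jar stands in its dish at (226,225) and the yellow jar is over the yellow dish at (440,290). I'll lower it.

Request:
jog_arm(rows=[45,0,0,15,0,45,0,0,8,0,45,0,0,4,0,45,0,0,1.5,0,45,0,0,1,0,45,0,0,0,0,45,0,0,0,0])

```text
time: 18.3
tool_pos: [0.5985, 0.0058, 0.0195]
tool_rot: [-3.141, 0.0, -3.141]
contact_force: [-6.0, -0.6, 9.6]
opening: 0.0539
```

Request:
jog_arm(rows=[62,0,0,0,0,75,0,0,0,0,75,0,0,0,0,75,0,0,-10,0,75,0,0,-40,0,91.8,0,0,-40,0,91.8,0,0,-10,0,91.8,21.5,-32,0,0,91.8,21.5,-32,0,0,91.8,21.5,-32,0,0,91.8,21.5,-32,0,0,91.8,21.5,-32,0,0,91.8,21.5,-34,0,0,91.8,0,0,0,0,91.8,0,0,0,0,91.8,0,0,0,0])

```text
time: 19.9
tool_pos: [0.4701, -0.1876, 0.1177]
tool_rot: [3.141, 0.0, -3.14]
contact_force: [-0.0, 0.1, 0.6]
opening: 0.0919
```

Request:
jog_arm(rows=[91.8,1,0,35,0,91.8,0,0,35,0,91.8,0,0,20,0,91.8,0,0,10,0,91.8,0,0,0,0,91.8,0,0,0,0,75,0,0,0,0,68,0,0,0,0,58,0,0,0,0,58,0,0,0,0,58,0,0,0,0], grip_force=25)

```text
time: 21.0
tool_pos: [0.4688, -0.1884, 0.0182]
tool_rot: [-3.141, 0.001, -3.141]
contact_force: [-0.5, 1.1, 5.8]
opening: 0.0676
```

Request:
jog_arm(rows=[58,0,0,-10,0,58,0,0,-30,0,58,0,0,-40,0,58,0,0,-30,0,58,0,0,-10,0,58,-6.5,19,0,0,58,-12.9,38,0,0,58,-12.9,38,0,0,58,-12.9,38,0,0,58,-12.9,38,0,0,58,-12.9,38,0,0,58,-12.9,38,0,0,58,-12.9,38,0,0,58,-12.9,38,0,0,58,-12.9,38,0,0,58,-12.9,38,0,0,58,-12.9,38,0,0,58,-6.5,20,0,0,58,0,0,0,0,58,0,0,0,0])

```text
time: 23.0
tool_pos: [0.6223, 0.2686, 0.136]
tool_rot: [-3.14, -0.003, -3.14]
contact_force: [-0.2, -0.2, -1.1]
opening: 0.0673
```

Request:
jog_arm(rows=[58,0,0,10,0,58,0,0,35,0,58,0,0,35,0,58,0,0,10,0,58,0,0,0,0,58,0,0,0,0])

```text
time: 23.6
tool_pos: [0.6241, 0.2685, 0.0491]
tool_rot: [3.141, 0.002, -3.142]
contact_force: [-0.0, -0.6, -1.6]
opening: 0.0675
```

```bash
python3 - <<'E'
from h import *
p,d=save("side","pics/s6.png")
cv2.imwrite("pics/c6.png",cv2.resize(p[130:330,170:430,::-1],(780,600)))
o=observe();print(o["tool_pos"],o["opening"])
E
```

```text
[0.6245019  0.26877965 0.04976907] 0.0675316324958853
```

View pics/c6.png

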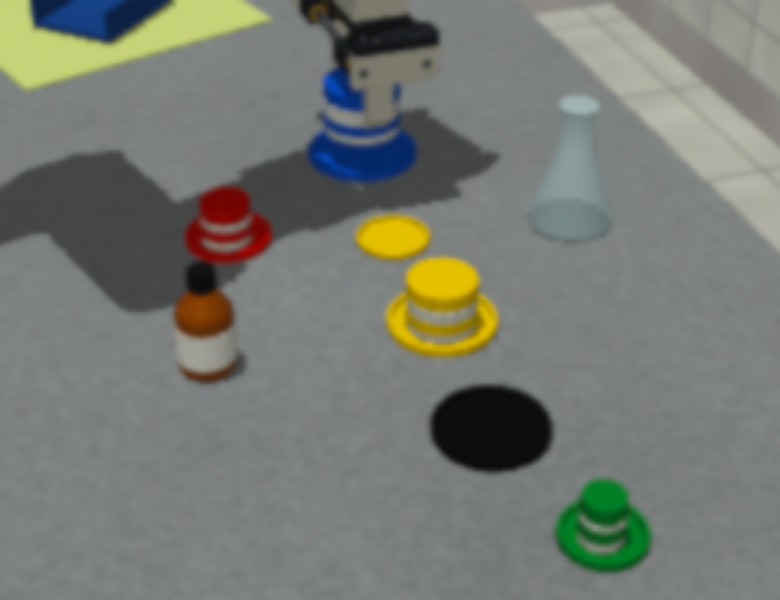

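The yellow jar stands centred in its dish at (442,305), and the blue jar hangs over the blue dish at (362,120). I'll lower it.

Request:
jog_arm(rows=[58,0,0,14,0,58,0,0,8,0,58,0,0,4,0,58,0,0,1.5,0,58,0,0,1,0,58,0,0,0,0,58,0,0,0,0])

```text
time: 24.35
tool_pos: [0.6228, 0.2687, 0.0212]
tool_rot: [-3.141, -0.0, -3.141]
contact_force: [-6.3, -2.0, 12.7]
opening: 0.0675
```

Request:
jog_arm(rows=[76,0,0,0,0,90,0,0,0,0,90,0,0,0,0,90,0,0,-10,0,90,0,0,-30,0,90,0,0,-40,0,90,0,0,-40,0,90,0,0,-40,0,90,25,30,0,0,90,25,35,0,0,90,25,35,0,0,90,25,35,0,0,90,25,35,0,0,90,0,0,0,0,90,0,0,0,0])

```text
time: 25.85
tool_pos: [0.4975, 0.4394, 0.1798]
tool_rot: [3.142, 0.001, -3.139]
contact_force: [0.1, 0.2, 0.1]
opening: 0.0899
```

```bash
python3 - <<'E'
from h import *
p,d=save("side","pics/s7.png"); q,dt=save("top","pics/t7.png")
cv2.imwrite("pics/c7.png",np.hstack([cv2.resize(p[130:330,200:430,::-1],(400,348)),cv2.resize(q[130:300,170:470,::-1],(400,348))]))
o=observe();print(o["time"],o["tool_pos"],o["opening"])
# lid-top heights from top depth (world z) at measured spots
c=camera_info("top");E=np.array(c["extrinsics"])
for n,(x,y,h) in dict(green=(.612,-.237,39),red=(.476,.172,41),yellow=(.599,.006,45),blue=(.6235,.2685,49)).items():
    P=np.linalg.inv(E)@[x,y,h/1000,1]; u=c["cx"]+c["fx"]*P[0]/-P[2]; v=c["cy"]-c["fy"]*P[1]/-P[2]
    w=dt[int(v)-1:int(v)+3,int(u)-1:int(u)+3]; print(n,round(u),round(v),"depth diff mm",((w-(-P[2]))*1000).round(1).mean())
E
```

```text
25.95 [0.49879403 0.43788823 0.17952171] 0.09025417930888356
green 395 203 depth diff mm -0.63125
red 230 259 depth diff mm 0.26875
yellow 297 209 depth diff mm 0.12499999999999994
blue 191 200 depth diff mm 0.48125000000000007
```

View pics/c7.png

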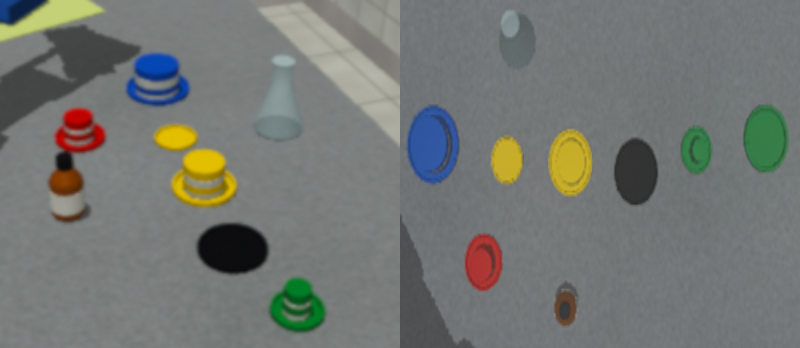

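All four jars stand inside their own dishes. Lid-top heights match a jar on the dish floor to within 1 mm, and the bottle and flask look undisturbed.

```bash
python3 -c "from cell import hand_in; print(hand_in())"
```

```text
the job is handed in; nothing more can be done
None
```

I took the stack down from the top (green, red, yellow, blue) and set each jar in the dish of its lid colour, using the smaller green dish and the larger yellow one. I handed the job in at about 26 s on the robot's clock.

- **Jars:** the last pictures from both cameras show all four upright inside their dishes. Lid-top heights match a jar standing flat on the dish floor to within 0.7 mm.
- **Forces and clearance:** the highest force in the readings after each move was about 14 N, at a set-down. The gripper was open and well clear when I handed in.
- **Bottle and flask:** both look unmoved in the pictures; I did not measure their positions again.
- **Disagreements:** the two cameras differed by about 3–7 mm on positions, so I used the averages. The tool was also about 7 mm off at the first grasp; I corrected that before closing the gripper.

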